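# Pin the hinge of a pastille mould

## Task

Join the two halves of the pastille mould that stand in the steel cradle: take the hinge pin with the plain cylindrical head from the wooden pin stand, put it down through the upper eye of the loose half, and with the pin slide that half along until you feel the hidden lower eye and the pin enters it. Push the pin fully home, until its collar sits on the upper eye, and let go; work gently (the force between pin and mould must stay under 40 N) and leave the ball-headed spare pin and the small jars and caps as they are.

Things in the scene. Friction and masses are not known exactly. Their poses are not given: they have to be found in the camera images.
- cradle: Fixed dark steel cradle (plate 215 x 84 x 10 mm) with the two aluminium halves of a split mould standing side by side in it, their tops 56 mm above the table. Origin on the table under the nominal place of the hinge eyes; x axis runs along the halves away from the hinge end, y across, z up. The +y half is clamped and does not move; the -y half slides along x.
- lower_nominal (a point): Cradle frame, x = y = 0, on the top face (40 mm above the table) of the clamped half's lower eye: a flat steel plate 14 mm thick with one upright 11.2 mm hole, centred on y = 0 but anywhere from x = -10 to +10 mm, not reported and covered by the upper eye: feel for it. The plate reaches 24 mm to the -x and 36 mm to the +x side of the hole; 16 mm are free below it.
- upper_eye (a point): Centre of the upper mouth of the loose half's eye: steel, 26 mm across, 20 mm high, upright 11.2 mm hole right through; top 62 mm above the table, underside 2 mm over the lower plate. Axes as the cradle's. The loose half slides along x only, from -13 to +26 mm of nominal, against about 2 N of friction, stays where left and starts at +10 to +22 mm.
- pin_tip (a point): Centre of the lower end of the hinge pin's shank, z axis up along the pin. Home it is 48 mm below the mouth of the upper eye. 7 mm below the lower plate's top a spring ball in the side of the hole (about 5 N; its pinch alone counts some 12 N of contact force) resists the pin: passing it takes about 4 to 10 N of push, then 2 to 6 N of rubbing all the way home, where the collar stops hard.
- stand: Fixed wooden pin stand 110 x 40 x 60 mm with two upright holes of 12.5 mm diameter, 70 mm apart along its x axis, each 35 mm from the middle. Origin under its centre on the table, z up. Each hole holds one pin, hanging by its collar on the top face; which pin is in which hole varies.
- pin_head (a point): Hinge pin, steel, 60 g: centre of its plain cylindrical head (16 mm diameter, 28 mm high), 14 mm above the top of the collar. Pin along z, top to bottom: head 28 mm, collar 19 mm diameter and 3 mm thick, shank 10 mm diameter and 48 mm long, the last 2.5 mm tapering to 8.2 mm. The shank's end is 65 mm below this point, the collar's underside 17 mm below it.
- spare_head (a point): Spare pin with a ball head 22 mm in diameter (this point is the ball's centre), in the other hole of the stand; to be left there.
- resin: Small dark jar with cream lid, 54 mm diameter, 32 mm high, origin under its centre; loose bystander.
- attar: Small clear pot with black lid, 33 mm diameter, 34 mm high, origin under its centre; loose bystander.
- cap: White ribbed cap, 33 mm diameter, 20 mm high, origin under its centre; loose bystander.

How it is judged:
On the way, in this order (a step that is already met when the one before it is completed fails the run):
1. the hinge pin's shank is inside the upper eye of the loose half (z of pin_tip in the frame of upper_eye below -0.008 m and horizontal distance between pin_tip and upper_eye below 0.003 m), for 0.1 s.
2. the pin has entered the lower eye as well (z of pin_tip in the frame of upper_eye below -0.028 m and horizontal distance between pin_tip and upper_eye below 0.003 m), for 0.1 s.
At the end, for the whole second after the job is handed in: The hinge pin stands upright (within 0.06 rad) through both eyes, its end at least 46.2 mm below the mouth of the upper eye (collar seated within 1.8 mm) and within 3 mm of the eye's axis (z of pin_tip in the frame of upper_eye below -0.0462 m and horizontal distance between pin_tip and upper_eye below 0.003 m and angle between the z axis of pin_tip and the z axis of cradle, either way round below 0.06 rad); the robot touches nothing.
It fails at once if the pin is forced against the mould with more than 40 N (contact force between pin and cradle above 40 N).
It fails at once if the spare pin is taken out or shifted by more than 20 mm (distance of spare_head from where it was at the start of the episode above 0.02 m).
It fails at once if a jar or cap standing about is shifted by more than 20 mm (distance of any of resin, attar, cap from where it was at the start of the episode above 0.02 m).
It also fails if it takes over 61 s, if anything falls off the work surface, if the arm or the gripper's body presses on something with over 40 N, if the wrist force passes 120 N, or if a joint passes its speed limit or range.

## Robot

A 6-joint arm with a two-finger parallel gripper is mounted at the origin on a cart in front of the work surface, level with it; the furniture and walls round the work are solid. World frame = base frame: x ahead of the robot, y to its left, z up, the work surface at z = 0. Lengths are in m, angles in rad, forces in N, time in s.
With the tool pointing down it reaches from about 0.375 to 0.9 m from the base axis. Payload 3.1 kg.
Tool frame: the origin (TCP) lies at the very end of the fingers, on their centre line; the grasp point (between the pads) lies 19 mm behind it (manip.grasp_offset is the distance from the TCP to the grasp point, in m); y points along the fingers, z is the direction in which the jaws open and shut, and the axes are right-handed (so a half turn about y gives the same grasp; the last joint's range is limited). The gripper opens to 85 mm and grips with 20 to 120 N. Pads are 22 mm wide; open, the fingers measure 114 mm over their backs; the gripper's body (76 mm by 85 mm) begins 54 mm behind the grasp point. The pads swing forward as they close: fully open they stand 13 mm farther back than shut.
Start: joints at [1.073, 0.527, 1.433, -0, 1.181, -0.178], TCP at [0.196, 0.593, 0.231] pointing down, gripper open.
Joint ranges: [-3.08, 3.08], [-0.75, 2.2], [0.22, 2.44], [-1.43, 4.57], [0, 2.65], [-2.85, 2.85]. Speed limits (rad/s): [2.79, 2.79, 3.14, 3.14, 3.14, 3.14].

## Interface

Orientations are given as a unit quaternion [x, y, z, w].
In Python, from station import manip gives the robot as it stands.
- The arm moves only by the tool apply_moves, never from a script. Its argument "motion" is a list of rows, each a list of 5 numbers: the finger opening in mm, from 0 to 85.4, then the shift along the tool's x, y, z in units of 30 mm (1.0 is 30 mm), then the turn about the tool's y in units of 10 degrees (1.0 is 10 degrees). In form: [[fingers, x, y, z, twist], ...]. A call has 1 to 12 rows; each row is the pose to reach, as a shift and turn from the pose commanded when the call began, along the tool's axes at that moment; what a row does not reach only later rows make up. A row lasts 1/8 s, in which the tool goes at most 62.5 mm and 10.7 degrees, less where a joint would pass 70% of its speed; a pose out of reach is approached as far as the arm can. A call with a gripper value outside its range is refused whole. The fingers move at their own pace and stop on an object; "squeeze" is the grip in N (left out, the last holds). Time passes only in rows, so rows that repeat a pose let the fingers close. It gives the time, the measured TCP pose, the force and the opening at its end, in the units of the state.
- manip.sense(): the state, without advancing time (a new reading comes with each control period).
- manip.snapshot(name): name is "side" or "top" or "wrist"; returns the picture (420x560x3 uint8, red, green, blue); there is no depth.
- manip.get_calibration(name): a dict with "intrinsics" (3x3 intrinsics, pixels), "dist_coeffs" ([k1, k2, p1, p2, k3] as OpenCV has them; the pictures are not rectified), "extrinsics" (4x4, takes a point from camera to world coordinates). Camera axes: x right, y up, looking along -z (the intrinsics and any distortion apply to the point x, -y, -z); pixel columns grow to the right and rows downward; lengths in m; the calibration is good to about 2 mm. A picture is of the moment at which its call begins: read the wrist's pose just before it. get_calibration takes no time and is no camera call; for the wrist camera it gives the pose at the moment of the call.
- manip.sign_off(): hands the job in, once; it reports no verdict.
The state is a dict: "t": time; "q": joint angles; "qd": joint speeds; "tau": joint torques, N m; "tcp_pos": TCP position; "tool_rot": TCP orientation; "force": force on the tool from outside, world axes, zero at the start; "ft_torque": the same for the moment, N m; "finger_gap": opening from 0.0 (shut) to 1.0 (fully open).
Only numpy, scipy, OpenCV 4.12 (cv2) and the standard library are available. Lean on these libraries where they do the work, as an engineer would, in place of code of your own. Each camera call takes 0.05 s, during which the arm holds its last target.

## Working session

There is one attempt and no reset: what is moved stays moved. The work goes in short steps, Python scripts to look and compute and a tool call to move; the robot and the scene stay as the last step left them, time stands still between calls to the robot, and variables do not carry over. Pictures are saved under pics/ and viewed, and the job is handed in when it is done.

Besides the shell and the picture viewer there is one more tool, called after ">>>" as name([rows], argument=value, ...), one row to a line, values as JSON. apply_moves: Moves the arm, as the interface text tells. Its arguments: {"type":"object","properties":{"motion":{"type":"array"},"squeeze":{"type":"number"}},"required":["motion"]}

```bash
ls; mkdir -p pics; cat > h.py <<'E'
import numpy as np,cv2
from station import manip
def cal(n):
    c=manip.get_calibration(n);return np.array(c["intrinsics"]),np.array(c["dist_coeffs"]),np.array(c["extrinsics"])
def ray(c,u,v):
    K,d,E=c
    p=cv2.undistortPoints(np.array([[[u,v]]],float),K,d)[0,0]
    r=E[:3,:3]@np.array([p[0],-p[1],-1.0]);return E[:3,3],r
def atz(c,u,v,z):
    o,r=ray(c,u,v);return o+r*(z-o[2])/r[2]
def proj(c,P):
    K,d,E=c;P=np.atleast_2d(P)
    q=(P-E[:3,3])@E[:3,:3];q=q*[1,-1,-1]
    return cv2.projectPoints(q.reshape(-1,1,3),np.zeros(3),np.zeros(3),K,d)[0][:,0]
def tri(obs):
    A=np.zeros((3,3));b=np.zeros(3)
    for c,u,v in obs:
        o,r=ray(c,u,v);r=r/np.linalg.norm(r);M=np.eye(3)-np.outer(r,r);A+=M;b+=M@o
    return np.linalg.solve(A,b)
def snap(n,f):
    im=manip.snapshot(n);cv2.imwrite(f,im[...,::-1]);return im
E
python3 - <<'E'
from h import *
s=manip.sense();print({k:np.round(v,3) for k,v in s.items()},manip.grasp_offset)
for n in["side","top","wrist"]:
    c=cal(n);print(n,c[0].round(1).tolist(),c[1],c[2].round(3).tolist());snap(n,f"pics/{n}0.png")
E
```

```text
pics
{'t': np.float64(0.0), 'q': array([ 1.073,  0.528,  1.434,  0.   ,  1.181, -0.178]), 'qd': array([ 0.   ,  0.002,  0.001, -0.   ,  0.001,  0.001]), 'tau': array([-1.0000e-03, -4.4235e+01, -1.7802e+01, -0.0000e+00,  8.0000e-03,
        0.0000e+00]), 'tcp_pos': array([0.196, 0.593, 0.23 ]), 'tool_rot': array([ 0.699, -0.113,  0.112, -0.697]), 'force': array([0.046, 0.093, 0.065]), 'ft_torque': array([ 0.009, -0.02 , -0.041]), 'finger_gap': np.float64(0.998)} 0.0187
side [[398.0, 0.0, 279.7], [0.0, 398.0, 212.3], [0.0, 0.0, 1.0]] [-0.05806643  0.          0.          0.          0.        ] [[-0.999, -0.0, -0.038, 0.511], [-0.034, -0.464, 0.885, 0.794], [-0.018, 0.886, 0.464, 0.474], [0.0, 0.0, 0.0, 1.0]]
top [[386.0, 0.0, 277.2], [0.0, 386.0, 208.8], [0.0, 0.0, 1.0]] [-0.11093545  0.          0.          0.          0.        ] [[-0.015, 0.989, -0.145, 0.402], [-1.0, -0.016, -0.01, 0.019], [-0.012, 0.145, 0.989, 1.093], [0.0, 0.0, 0.0, 1.0]]
wrist [[293.5, 0.0, 278.3], [0.0, 293.5, 207.2], [0.0, 0.0, 1.0]] [0.02221619 0.         0.         0.         0.        ] [[0.314, -0.9, -0.301, 0.119], [0.949, 0.297, 0.1, 0.618], [-0.001, -0.317, 0.948, 0.373], [0.0, 0.0, 0.0, 1.0]]
```

View pics/side0.png

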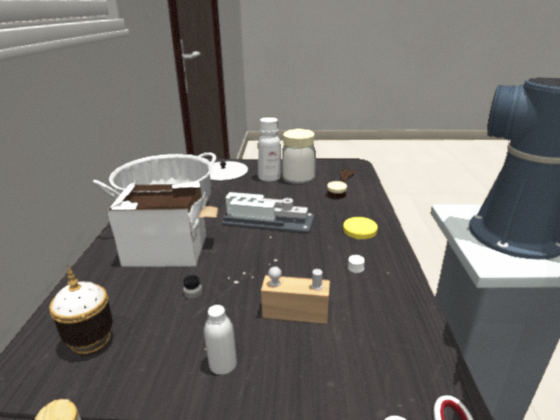

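View pics/top0.png

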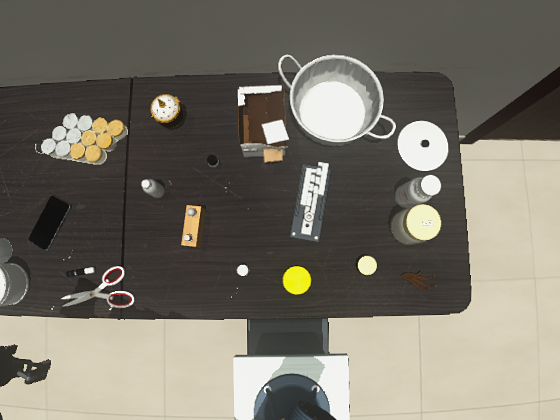

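View pics/wrist0.png

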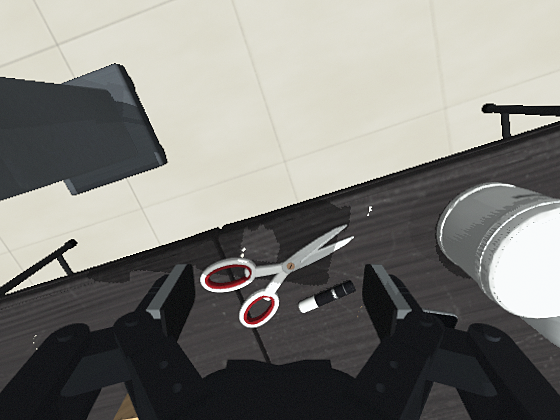

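The side view shows the stand near (296,298): ball head at (275,273), plain head at (317,276). The cradle is near (268,212). The top view shows the stand at about (191,226) and the cradle at (310,205). I'll enlarge both.

```bash
python3 - <<'E'
import cv2
t=cv2.imread('pics/top0.png');s=cv2.imread('pics/side0.png')
z=lambda im,x,y,w,h,k:cv2.resize(im[y:y+h,x:x+w],None,fx=k,fy=k,interpolation=cv2.INTER_CUBIC)
cv2.imwrite('pics/c1.png',z(t,280,155,60,95,6))
cv2.imwrite('pics/c2.png',z(t,170,195,50,60,8))
cv2.imwrite('pics/c3.png',z(s,215,185,110,50,7))
cv2.imwrite('pics/c4.png',z(s,255,258,85,70,8))
E
```

```text
(no output)
```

View pics/c1.png

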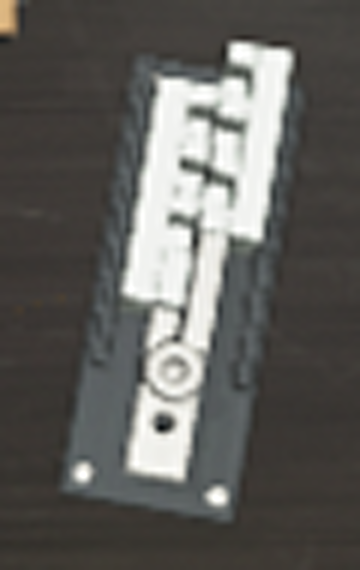

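View pics/c2.png

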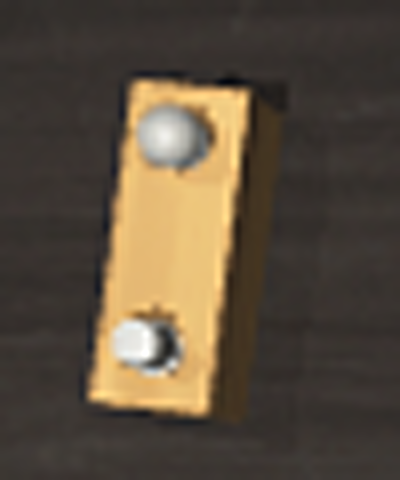

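View pics/c3.png

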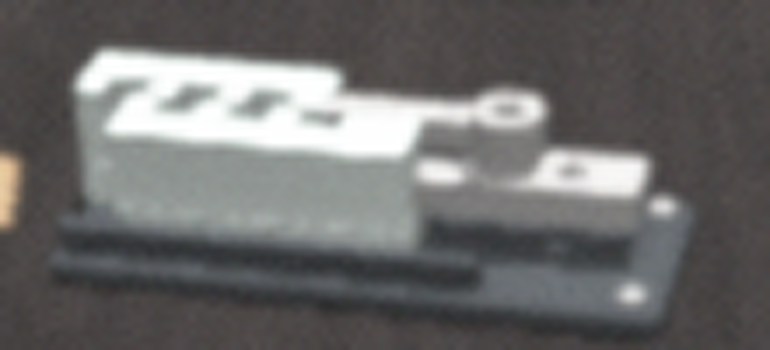

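View pics/c4.png

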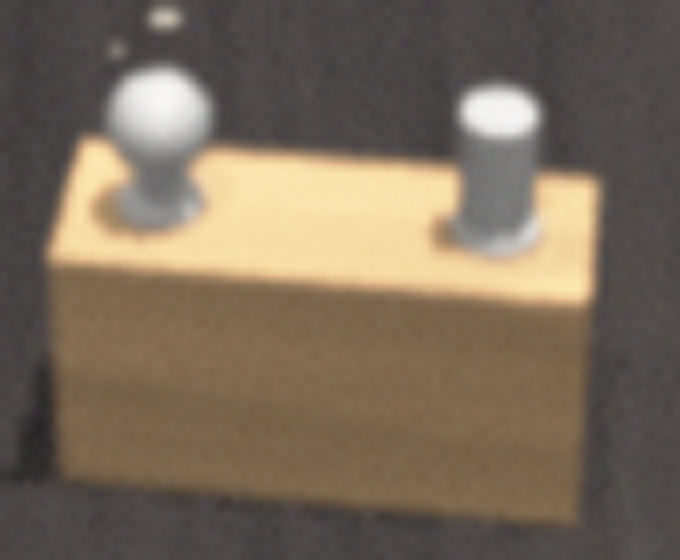

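```bash
python3 - <<'E'
from h import *
T=cal("top");S=cal("side")
f=lambda x0,y0,k,u,v:(x0+(u+.5)/k-.5,y0+(v+.5)/k-.5)
def rep(n,t,s,z):
    o=[]
    if t is not None: o.append(f(*t)); print(n,'top@z',atz(T,*o[-1],z).round(4))
    if s is not None: b=f(*s); print(n,'side@z',atz(S,*b,z).round(4))
    if t is not None and s is not None: print('  tri',tri([(T,*o[0]),(S,*b)]).round(4))
rep('headtop',(170,195,8,138,340),(255,258,8,499,112),.091)
rep('ball',(170,195,8,172,136),(255,258,8,160,112),.060+.003+.02)
rep('eye',(280,155,6,174,370),(215,185,7,510,108),.062)
rep('lowhole',(280,155,6,164,423),(215,185,7,573,171),.040)
rep('screwL',(280,155,6,82,472),(215,185,7,630,294),.012)
rep('screwR',(280,155,6,217,496),(215,185,7,662,206),.012)
for n,p in dict(pA=(128,472),pB=(182,480)).items(): rep(n,(280,155,6)+p,None,.04)
for n,p in dict(c0=(62,490),c1=(233,520),c2=(140,55)).items(): rep(n,(280,155,6)+p,None,.010)
for n,p in dict(s0=(128,78),s1=(252,90),s2=(212,416),s3=(88,402)).items(): rep(n,(170,195,8)+p,None,.060)
for n,p in dict(s0=(85,138),s1=(600,180),s2=(585,300),s3=(50,262)).items(): rep(n,None,(255,258,8)+p,.060)
for n,u,v,z in[('cap',242,270,.02),('resin',367,265,.032),('attar',212,160,.034),('bottle',150,186,.1)]: print(n,atz(T,u,v,z).round(3))
E
```

```text
headtop top@z [0.4783 0.2667 0.091 ]
headtop side@z [0.4752 0.2692 0.091 ]
  tri [0.4767 0.2671 0.0897]
ball top@z [0.5467 0.2583 0.083 ]
ball side@z [0.5443 0.2588 0.083 ]
  tri [0.5455 0.2584 0.0829]
eye top@z [ 0.5318 -0.0551  0.062 ]
eye side@z [ 0.5284 -0.0551  0.062 ]
  tri [ 0.5301 -0.055   0.0623]
lowhole top@z [ 0.5103 -0.0515  0.04  ]
lowhole side@z [ 0.507  -0.0512  0.04  ]
  tri [ 0.5086 -0.0514  0.0401]
screwL top@z [ 0.4908 -0.0145  0.012 ]
screwL side@z [ 0.4881 -0.0157  0.012 ]
  tri [ 0.4894 -0.0144  0.013 ]
screwR top@z [ 0.4785 -0.0773  0.012 ]
screwR side@z [ 0.4754 -0.0786  0.012 ]
  tri [ 0.4769 -0.0771  0.013 ]
pA top@z [ 0.4881 -0.0346  0.04  ]
pB top@z [ 0.4841 -0.0591  0.04  ]
c0 top@z [ 0.4827 -0.005   0.01  ]
c1 top@z [ 0.4673 -0.0847  0.01  ]
c2 top@z [ 0.6914 -0.0467  0.01  ]
s0 top@z [0.5703 0.2794 0.06  ]
s1 top@z [0.5654 0.2364 0.06  ]
s2 top@z [0.4547 0.2487 0.06  ]
s3 top@z [0.4599 0.2911 0.06  ]
s0 side@z [0.5621 0.2369 0.06  ]
s1 side@z [0.4521 0.2507 0.06  ]
s2 side@z [0.4581 0.2901 0.06  ]
s3 side@z [0.5665 0.2792 0.06  ]
cap [0.391 0.129 0.02 ]
resin [ 0.399 -0.214  0.032]
attar [0.701 0.213 0.034]
bottle [0.615 0.367 0.1  ]
```

```bash
cat >> h.py <<'E'
from scipy.spatial.transform import Rotation as R
def rows(target,jaw=None,verbose=True):
    s=manip.sense();M=R.from_quat(s["tool_rot"]).as_matrix();p=np.array(s["tcp_pos"])
    d=M.T@(np.array(target)-p)/0.03
    tw=0
    if jaw is not None:
        j=M.T@np.array([jaw[0],jaw[1],0.]);a=np.degrees(np.arctan2(j[0],j[2]))  # rot about y takes z->x
        a=(a+90)%180-90;tw=a/10
    print('t',round(float(s["t"]),2),'tcp',p.round(4),'F',np.round(s["force"],2),'row',d.round(3),'tw',round(tw,3),'gap',round(float(s["finger_gap"])*85.4,1))
    return d,tw
E
python3 - <<'E'
from h import *
s=manip.sense();print(R.from_quat(s["tool_rot"]).as_matrix().round(3))
rows([0.4767,0.267,0.15],[0.981,-0.196])
E
```

```text
[[ 0.949 -0.001  0.314]
 [-0.314 -0.002  0.949]
 [-0.    -1.    -0.002]]
t 0.15 tcp [0.1962 0.5928 0.2306] F [ 0.59 -0.17 -0.85] row [12.291  2.694 -7.366] tw 8.297 gap 85.4
```

>>> apply_moves([
  [50, 1.2, 0.3, -0.7, 0.8],
  [50, 2.5, 0.5, -1.5, 1.7],
  [50, 4, 0.8, -2.4, 2.6],
  [50, 5.5, 1.1, -3.3, 3.6],
  [50, 7, 1.5, -4.2, 4.6],
  [50, 8.5, 1.8, -5.1, 5.6],
  [50, 10, 2.1, -6, 6.6],
  [50, 11.2, 2.4, -6.7, 7.5],
  [50, 12, 2.6, -7.2, 8.3],
  [50, 12.3, 2.7, -7.37, 8.3],
  [50, 12.3, 2.7, -7.37, 8.3],
], squeeze=40)

```text
t: 1.52
tcp_pos: [0.4771, 0.2673, 0.15]
tool_rot: [-0.449, 0.547, -0.546, 0.448]
force: [0.7, 0.5, 0.3]
finger_gap: 0.589
```

```bash
python3 - <<'E'
from h import *
rows([0.4767,0.267,0.15],[0.981,-0.196]); print(manip.sense()["q"])
W=cal("wrist");snap("wrist","pics/w1.png")
print(proj(W,[[.4767,.267,.091],[.5455,.2584,.083],[.4767,.267,.063]]).round(1))
E
```

```text
t 1.52 tcp [0.4771 0.2673 0.15  ] F [0.69 0.48 0.28] row [ 0.013  0.001 -0.01 ] tw 0.003 gap 50.3
[3.06170177e-01 5.35689256e-01 1.70692208e+00 4.13229558e-04
 8.99813511e-01 5.02550514e-01]
[[277.5 225.8]
 [368.6 215.8]
 [277.6 213.1]]
```

View pics/w1.png

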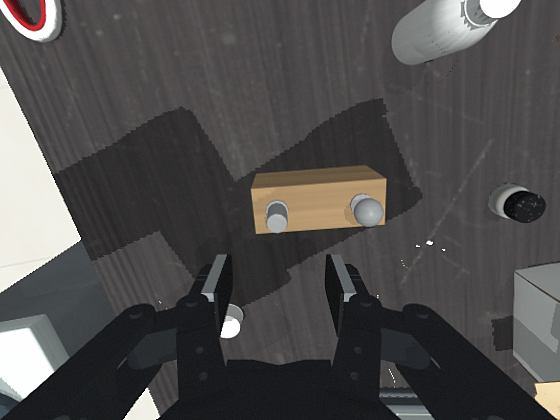

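```bash
python3 - <<'E'
import cv2
t=cv2.imread('pics/w1.png')
cv2.imwrite('pics/w1c.png',cv2.resize(t[170:245,245:395],None,fx=5,fy=5,interpolation=cv2.INTER_CUBIC))
E
```

```text
(no output)
```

View pics/w1c.png

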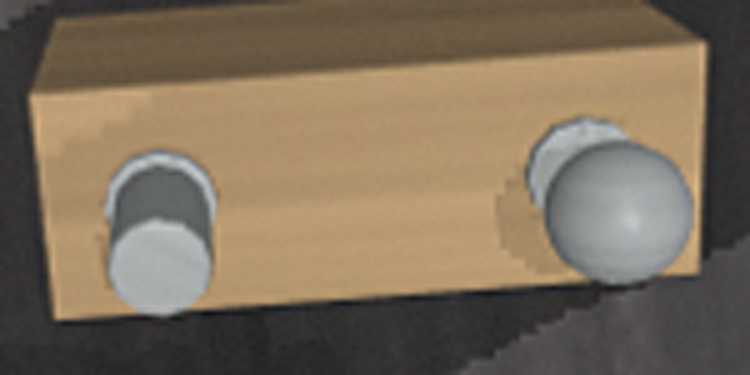

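```bash
python3 - <<'E'
from h import *
W=cal("wrist")
for p,z in[((276.9,223.2),.091),((277.3,210.6),.063),((368.7,212.3),.083)]:print(atz(W,*p,z).round(4))
P=atz(W,276.9,223.2,.091);rows([P[0],P[1],.066],[0.981,-0.196])
E
```

```text
[0.4762 0.2696 0.091 ]
[0.4764 0.2697 0.063 ]
[0.5454 0.2617 0.083 ]
t 1.57 tcp [0.4766 0.2679 0.1502] F [ 0.19  0.04 -0.41] row [-0.053  2.808 -0.021] tw 0.007 gap 50.2
```

>>> apply_moves([
  [45, -0.03, 0.7, 0, 0],
  [45, -0.04, 1.5, 0, 0],
  [40, -0.04, 2.1, 0, 0],
  [40, -0.04, 2.5, 0, 0],
  [40, -0.04, 2.77, 0, 0],
  [40, -0.04, 2.77, 0, 0],
  [14, -0.04, 2.77, 0, 0],
  [12, -0.04, 2.77, 0, 0],
  [12, -0.04, 2.77, 0, 0],
  [12, -0.04, 2.77, 0, 0],
], squeeze=60)

```text
t: 2.82
tcp_pos: [0.4776, 0.2688, 0.0679]
tool_rot: [0.448, -0.547, 0.547, -0.448]
force: [-1.0, 0.2, 6.4]
finger_gap: 0.165
```

```bash
python3 - <<'E'
from h import *
rows([0.4767,0.267,0.166],[0.981,-0.196])
W=cal("wrist");snap("wrist","pics/w2.png")
E
```

```text
t 2.83 tcp [0.4776 0.2688 0.0679] F [-1.    0.19  6.42] row [ 0.062 -3.27  -0.016] tw -0.003 gap 14.1
```

View pics/w2.png

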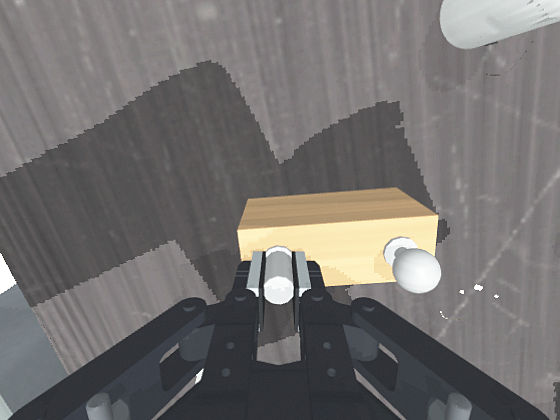

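>>> apply_moves([
  [12, 0, -0.2, 0, 0],
  [12, 0, -0.7, 0, 0],
  [12, 0, -1.5, 0, 0],
  [12, 0, -2.5, 0, 0],
  [12, 0, -3.3, 0, 0],
  [12, 0, -3.7, 0, 0],
  [12, 0, -3.7, 0, 0],
])

```text
t: 3.75
tcp_pos: [0.478, 0.2687, 0.1792]
tool_rot: [0.448, -0.547, 0.547, -0.449]
force: [-0.3, -0.2, -0.9]
finger_gap: 0.165
```

```bash
python3 - <<'E'
from h import *
rows([0.5,-0.05,0.19],[0.981,-0.196])
snap("wrist","pics/w3.png");s=snap("side","pics/s3.png");t=snap("top","pics/t3.png")
s=s[...,::-1];t=t[...,::-1]
a=cv2.resize(s[200:330,230:370],None,fx=4,fy=4,interpolation=cv2.INTER_CUBIC)
cv2.imwrite('pics/s3c.png',a)
E
```

```text
t 3.75 tcp [0.478  0.2687 0.1792] F [-0.35 -0.2  -0.94] row [10.271 -0.365  2.807] tw -0.003 gap 14.1
```

View pics/s3c.png

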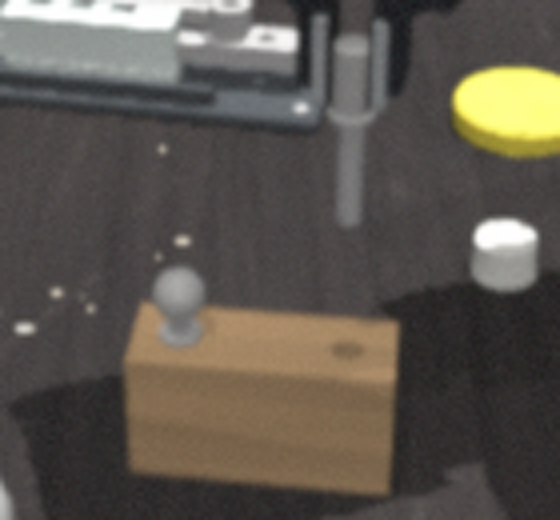

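View pics/w3.png

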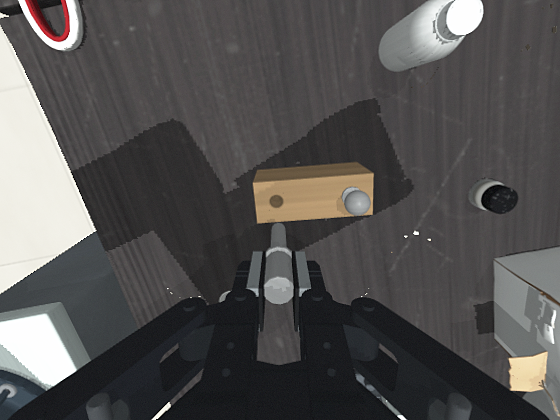

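```bash
python3 - <<'E'
from h import *
t=cv2.imread('pics/w3.png')
cv2.imwrite('pics/w3c.png',cv2.resize(t[185:310,235:325],None,fx=6,fy=6,interpolation=cv2.INTER_CUBIC)[:600*1])
W=cal("wrist");S=cal("side");
p=np.array(manip.sense()["tcp_pos"])
print('hole',atz(W,276.6,201.5,.06).round(4),'tcp',p.round(4))
print('tip side', proj(S,[p[0],p[1],p[2]-.052]),proj(W,[p[0],p[1],p[2]-.052]))
E
```

```text
hole [0.4754 0.2687 0.06  ] tcp [0.4768 0.2683 0.1773]
tip side [[316.47919354 253.48904474]] [[277.92925451 228.92996294]]
```

View pics/w3c.png

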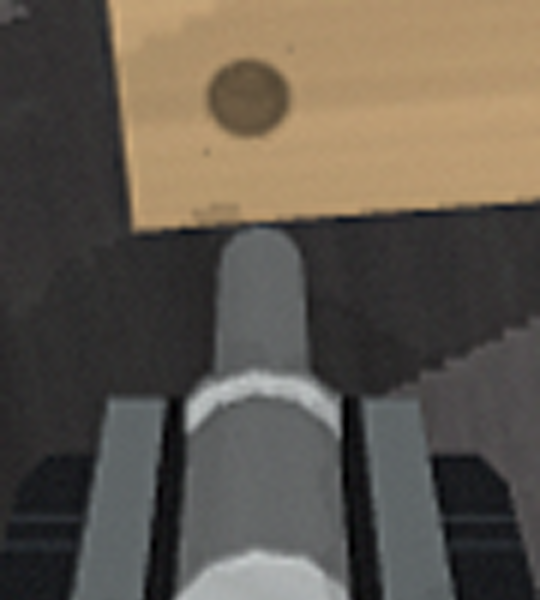

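```bash
python3 - <<'E'
from h import *
rows([0.531,-0.0535,0.140],[0.981,-0.196])
E
```

```text
t 3.9 tcp [0.4768 0.2683 0.1773] F [-0.38  0.1  -0.47] row [10.162  1.247  3.881] tw -0.003 gap 13.6
```

>>> apply_moves([
  [12, 0.8, 0, 0.3, 0],
  [12, 2.2, 0, 0.8, 0],
  [12, 3.7, 0, 1.4, 0],
  [12, 5.2, 0, 2, 0],
  [12, 6.7, 0, 2.6, 0],
  [12, 8.2, 0.1, 3.1, 0],
  [12, 9.4, 0.4, 3.6, 0],
  [12, 10.1, 0.8, 3.87, 0],
  [12, 10.16, 1.2, 3.88, 0],
  [12, 10.16, 1.25, 3.88, 0],
  [12, 10.16, 1.25, 3.88, 0],
])

```text
t: 5.28
tcp_pos: [0.5312, -0.0519, 0.1404]
tool_rot: [-0.449, 0.547, -0.546, 0.448]
force: [-0.6, 0.4, -0.8]
finger_gap: 0.158
```

```bash
python3 - <<'E'
from h import *
rows([0.531,-0.0535,0.140],[0.981,-0.196])
W=cal("wrist");np.save('W4.npy',np.array([0]))
w=snap("wrist","pics/w4.png")[...,::-1];s=snap("side","pics/s4.png")[...,::-1];t=snap("top","pics/t4.png")[...,::-1]
cv2.imwrite('pics/w4c.png',cv2.resize(w[150:300,200:360],None,fx=4,fy=4,interpolation=cv2.INTER_CUBIC))
cv2.imwrite('pics/s4c.png',cv2.resize(s[150:235,215:330],None,fx=6,fy=6,interpolation=cv2.INTER_CUBIC))
for P in([.5301,-.055,.062],[.5086,-.0514,.04]):print(proj(W,P))
import pickle;pickle.dump((W,manip.sense()),open('w4.pkl','wb'))
E
```

```text
t 5.28 tcp [ 0.5312 -0.0519  0.1404] F [-0.62  0.36 -0.8 ] row [0.054 0.013 0.003] tw 0.005 gap 13.5
[[277.38891703 220.12931584]]
[[252.68319444 211.82869124]]
```

View pics/w4c.png

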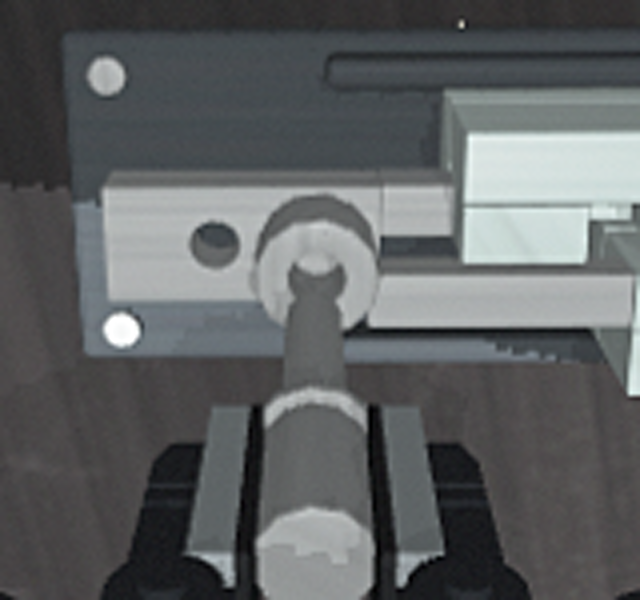

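View pics/s4c.png

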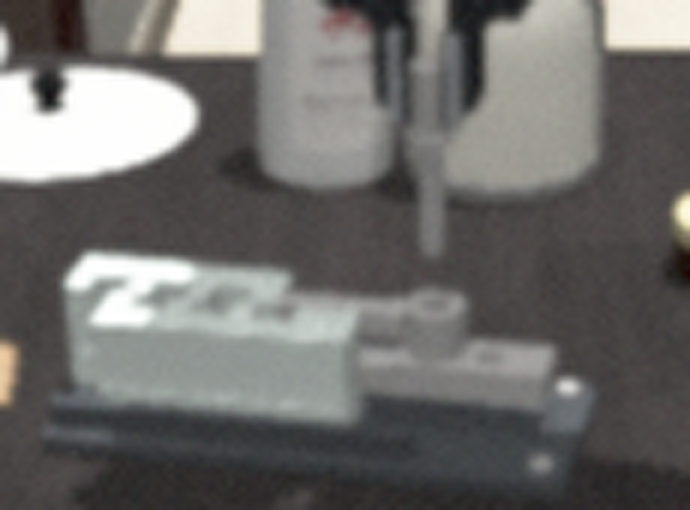

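```bash
python3 - <<'E'
from h import *
t=cv2.imread('pics/w4.png')
cv2.imwrite('pics/w4d.png',cv2.convertScaleAbs(cv2.resize(t[190:260,240:320],None,fx=8,fy=8,interpolation=cv2.INTER_NEAREST),alpha=1.3))
import pickle
W,s=pickle.load(open('w4.pkl','rb'));p=np.array(s["tcp_pos"]);print(p)
print(atz(W,279.1,218.6,.062), proj(W,p-[0,0,.052]),proj(W,p*[1,1,0]+[0,0,.062]))
E
```

```text
[ 0.53190531 -0.05227727  0.14113448]
[ 0.53170798 -0.05397571  0.062     ] [[278.94752738 229.77732102]] [[278.93162227 216.61204993]]
```

View pics/w4d.png

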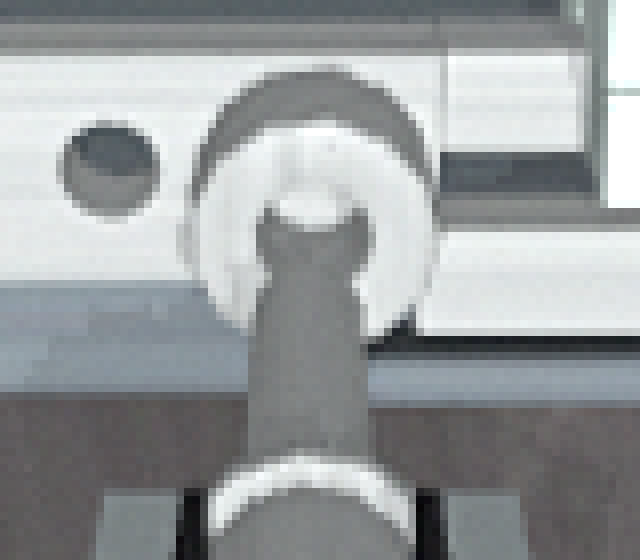

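>>> apply_moves([
  [12, 0.07, 0.2, 0, 0],
  [12, 0.07, 0.4, 0, 0],
  [12, 0.07, 0.53, 0, 0],
  [12, 0.07, 0.53, 0, 0],
])

```text
t: 5.92
tcp_pos: [0.531, -0.0552, 0.1243]
tool_rot: [-0.448, 0.547, -0.547, 0.448]
force: [0.3, -0.4, -0.7]
finger_gap: 0.167
```

```bash
python3 - <<'E'
from h import *
rows([0.531,-0.0535,0.1245],[0.981,-0.196])
W=cal("wrist");p=np.array(manip.sense()["tcp_pos"])
w=snap("wrist","pics/w5.png")[...,::-1];s=snap("side","pics/s5.png")[...,::-1]
cv2.imwrite('pics/w5c.png',cv2.convertScaleAbs(cv2.resize(w[195:265,240:320],None,fx=8,fy=8,interpolation=cv2.INTER_NEAREST),alpha=1.3))
cv2.imwrite('pics/s5c.png',cv2.resize(s[170:230,260:320],None,fx=9,fy=9,interpolation=cv2.INTER_CUBIC))
print(proj(W,p-[0,0,.0555]),proj(W,p*[1,1,0]+[0,0,.062]),cal("wrist")[2]-W[2])
E
```

```text
t 5.92 tcp [ 0.531  -0.0552  0.1243] F [ 0.35 -0.44 -0.73] row [-0.054 -0.007 -0.011] tw -0.003 gap 14.2
[[277.90540706 227.17675442]] [[277.92959573 223.72088847]] [[ 6.66613028e-06  2.72131234e-04 -9.08258949e-04  2.13340145e-04]
 [ 2.93130222e-05 -9.21069605e-05  2.94464906e-04 -5.64933624e-05]
 [ 9.89752090e-04 -1.11108190e-04 -3.62633468e-05  4.15634532e-04]
 [ 0.00000000e+00  0.00000000e+00  0.00000000e+00  0.00000000e+00]]
```

View pics/w5c.png

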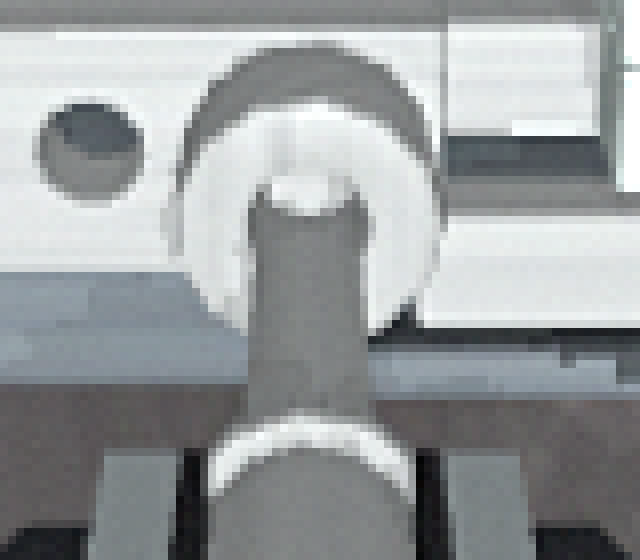

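View pics/s5c.png

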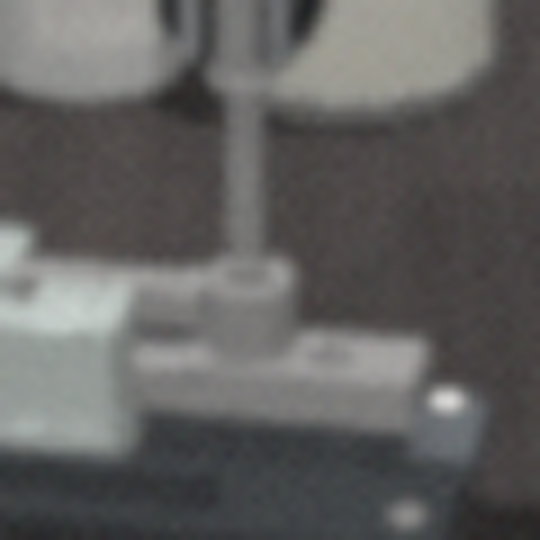

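>>> apply_moves([
  [12, 0, 0.1, 0, 0],
  [12, 0, 0.2, 0, 0],
  [12, 0, 0.3, 0, 0],
  [12, 0, 0.37, 0, 0],
  [12, 0, 0.37, 0, 0],
])

```text
t: 6.65
tcp_pos: [0.5312, -0.0552, 0.1135]
tool_rot: [-0.448, 0.547, -0.547, 0.448]
force: [0.1, 0.4, -0.4]
finger_gap: 0.159
```

>>> apply_moves([
  [12, 0, 0.08, 0, 0],
  [12, 0, 0.16, 0, 0],
  [12, 0, 0.24, 0, 0],
  [12, 0, 0.33, 0, 0],
  [12, 0, 0.33, 0, 0],
])

```text
t: 7.28
tcp_pos: [0.5312, -0.0552, 0.1036]
tool_rot: [-0.448, 0.547, -0.547, 0.448]
force: [-0.2, -0.4, -0.6]
finger_gap: 0.164
```

```bash
python3 - <<'E'
from h import *
import pickle
W,s=pickle.load(open('w4.pkl','rb'));j=np.array([.981,-.196]);n=np.array([.196,.981])
h=atz(W,253.4,210.8,.04)[:2];e=atz(W,278.8,219.1,.062)[:2];print('w4',j@(h-e),n@(h-e),h,e)
W=cal("wrist");E=W[2].copy();E[2,3]+=.0207;W=(W[0],W[1],E)
h=atz(W,240+90/8-.5,195+150/8-.5,.04)[:2];e=atz(W,278.2,223.1,.062)[:2];print('w5',j@(h-e),n@(h-e),h,e, manip.sense()["tcp_pos"])
E
```

```text
w4 -0.022279609955709025 -0.0006141722323545734 [ 0.50942818 -0.05058931] [ 0.53138779 -0.05435068]
w5 -0.02256321659255302 -2.482237134192607e-05 [ 0.5094519  -0.05035626] [ 0.5315741  -0.05475088] [ 0.5312014  -0.05519985  0.10355743]
```

>>> apply_moves([
  [12, 0, 0, -0.06, 0],
  [12, 0, 0, -0.14, 0],
  [12, 0, 0, -0.22, 0],
  [12, 0, 0, -0.3, 0],
  [12, 0, 0, -0.38, 0],
  [12, 0, 0, -0.46, 0],
  [12, 0, 0, -0.53, 0],
  [12, 0, 0, -0.6, 0],
  [12, 0, 0, -0.6, 0],
])

```text
t: 8.4
tcp_pos: [0.5133, -0.0516, 0.1038]
tool_rot: [-0.448, 0.547, -0.547, 0.448]
force: [1.9, 0.5, 0.0]
finger_gap: 0.163
```

>>> apply_moves([
  [12, 0, 0, -0.05, 0],
  [12, 0, 0, -0.1, 0],
  [12, 0, 0, -0.14, 0],
  [12, 0, 0.05, -0.14, 0],
  [12, 0, 0.1, -0.14, 0],
  [12, 0, 0.15, -0.14, 0],
  [12, 0, 0.2, -0.14, 0],
  [12, 0, 0.2, -0.14, 0],
])

```text
t: 9.4
tcp_pos: [0.5094, -0.0508, 0.0975]
tool_rot: [-0.448, 0.547, -0.547, 0.448]
force: [2.5, 0.5, -1.6]
finger_gap: 0.159
```

Tip is about 2 mm above the plate. I'll lower it in small steps and watch the force.

>>> apply_moves([
  [12, 0, 0.03, 0, 0],
  [12, 0, 0.06, 0, 0],
  [12, 0, 0.09, 0, 0],
  [12, 0, 0.09, 0, 0],
])

```text
t: 9.9
tcp_pos: [0.5094, -0.0508, 0.095]
tool_rot: [-0.448, 0.547, -0.547, 0.448]
force: [0.5, 0.2, -0.8]
finger_gap: 0.16
```

>>> apply_moves([
  [12, 0, 0.02, 0, 0],
  [12, 0, 0.04, 0, 0],
  [12, 0, 0.04, 0, 0],
])

```text
t: 10.28
tcp_pos: [0.5094, -0.0508, 0.0938]
tool_rot: [-0.448, 0.547, -0.547, 0.448]
force: [0.8, -0.3, -1.2]
finger_gap: 0.163
```

>>> apply_moves([
  [12, 0, 0.02, 0, 0],
  [12, 0, 0.04, 0, 0],
  [12, 0, 0.06, 0, 0],
  [12, 0, 0.06, 0, 0],
])

```text
t: 10.78
tcp_pos: [0.5094, -0.0508, 0.092]
tool_rot: [-0.448, 0.547, -0.547, 0.448]
force: [2.0, 0.3, -1.6]
finger_gap: 0.164
```

>>> apply_moves([
  [12, 0, 0.02, 0, 0],
  [12, 0, 0.04, 0, 0],
  [12, 0, 0.04, 0, 0],
])

```text
t: 11.15
tcp_pos: [0.5095, -0.0508, 0.0908]
tool_rot: [-0.448, 0.547, -0.547, 0.448]
force: [1.0, 1.2, -0.1]
finger_gap: 0.161
```

>>> apply_moves([
  [12, 0, 0.03, 0, 0],
  [12, 0, 0.06, 0, 0],
  [12, 0, 0.09, 0, 0],
  [12, 0, 0.09, 0, 0],
])

```text
t: 11.65
tcp_pos: [0.5096, -0.0509, 0.0886]
tool_rot: [0.448, -0.547, 0.547, -0.448]
force: [-0.6, 0.6, 4.2]
finger_gap: 0.163
```

>>> apply_moves([
  [12, 0, 0.02, 0, 0],
  [12, 0, 0.04, 0, 0],
  [12, 0, 0.06, 0, 0],
  [12, 0, 0.06, 0, 0],
])

```text
t: 12.15
tcp_pos: [0.5095, -0.0508, 0.0867]
tool_rot: [0.448, -0.547, 0.547, -0.448]
force: [-0.9, 1.1, 4.9]
finger_gap: 0.162
```

>>> apply_moves([
  [12, 0, 0.03, 0, 0],
  [12, 0, 0.06, 0, 0],
  [12, 0, 0.1, 0, 0],
  [12, 0, 0.13, 0, 0],
  [12, 0, 0.16, 0, 0],
  [12, 0, 0.16, 0, 0],
])

```text
t: 12.9
tcp_pos: [0.5094, -0.0508, 0.0819]
tool_rot: [-0.448, 0.547, -0.547, 0.448]
force: [-0.1, 0.3, 5.0]
finger_gap: 0.163
```

>>> apply_moves([
  [12, 0, 0.03, 0, 0],
  [12, 0, 0.06, 0, 0],
  [12, 0, 0.1, 0, 0],
  [12, 0, 0.13, 0, 0],
  [12, 0, 0.16, 0, 0],
  [12, 0, 0.16, 0, 0],
])

```text
t: 13.65
tcp_pos: [0.5094, -0.0509, 0.077]
tool_rot: [-0.448, 0.547, -0.547, 0.448]
force: [0.2, -0.3, 3.8]
finger_gap: 0.16
```

>>> apply_moves([
  [12, 0, 0.03, 0, 0],
  [12, 0, 0.06, 0, 0],
  [12, 0, 0.09, 0, 0],
  [12, 0, 0.12, 0, 0],
  [12, 0, 0.15, 0, 0],
  [12, 0, 0.17, 0, 0],
  [12, 0, 0.17, 0, 0],
])

```text
t: 14.52
tcp_pos: [0.5094, -0.0509, 0.0718]
tool_rot: [-0.448, 0.547, -0.547, 0.448]
force: [-0.1, 0.3, 5.0]
finger_gap: 0.161
```

>>> apply_moves([
  [12, 0, 0.01, 0, 0],
  [12, 0, 0.02, 0, 0],
  [12, 0, 0.02, 0, 0],
])

```text
t: 14.9
tcp_pos: [0.5094, -0.0509, 0.0713]
tool_rot: [-0.448, 0.547, -0.547, 0.448]
force: [0.0, 0.2, 5.5]
finger_gap: 0.16
```

>>> apply_moves([
  [12, 0, 0.01, 0, 0],
  [12, 0, 0.02, 0, 0],
  [12, 0, 0.02, 0, 0],
])

```text
t: 15.28
tcp_pos: [0.5094, -0.0509, 0.0708]
tool_rot: [0.448, -0.547, 0.547, -0.448]
force: [-0.3, -0.1, 5.7]
finger_gap: 0.163
```

>>> apply_moves([
  [12, 0, 0.01, 0, 0],
  [12, 0, 0.02, 0, 0],
  [12, 0, 0.02, 0, 0],
])

```text
t: 15.65
tcp_pos: [0.5094, -0.0509, 0.0702]
tool_rot: [-0.448, 0.547, -0.547, 0.448]
force: [-1.4, 0.1, 5.9]
finger_gap: 0.165
```

>>> apply_moves([
  [12, 0, 0.01, 0, 0],
  [12, 0, 0.01, 0, 0],
])

```text
t: 15.9
tcp_pos: [0.5094, -0.0509, 0.0699]
tool_rot: [-0.448, 0.547, -0.547, 0.448]
force: [-0.3, -0.2, 6.8]
finger_gap: 0.161
```

>>> apply_moves([
  [12, 0, 0.01, 0, 0],
  [12, 0, 0.01, 0, 0],
])

```text
t: 16.15
tcp_pos: [0.5094, -0.0509, 0.0699]
tool_rot: [0.448, -0.547, 0.547, -0.448]
force: [-1.3, 0.6, 9.5]
finger_gap: 0.161
```

>>> apply_moves([
  [12, 0, 0.01, 0, 0],
  [12, 0, 0.01, 0, 0],
])

```text
t: 16.4
tcp_pos: [0.5094, -0.0509, 0.0699]
tool_rot: [0.448, -0.547, 0.547, -0.448]
force: [-1.6, 0.4, 11.3]
finger_gap: 0.16
```

>>> apply_moves([
  [12, 0, 0.01, 0, 0],
  [12, 0, 0.01, 0, 0],
])

```text
t: 16.65
tcp_pos: [0.5094, -0.0509, 0.0698]
tool_rot: [0.448, -0.547, 0.547, -0.448]
force: [-1.6, 1.0, 13.8]
finger_gap: 0.164
```

The TCP stopped at z 0.070 with the force rising, so the collar is seated. I'll relax the push, check with the camera, then release.

>>> apply_moves([
  [12, 0, -0.03, 0, 0],
  [18, 0, -0.03, 0, 0],
  [26, 0, -0.03, 0, 0],
  [36, 0, -0.03, 0, 0],
  [40, 0, -0.03, 0, 0],
  [40, 0, -0.03, 0, 0],
])

```text
t: 17.4
tcp_pos: [0.5095, -0.0508, 0.0695]
tool_rot: [-0.448, 0.547, -0.547, 0.448]
force: [-0.0, -0.9, -0.5]
finger_gap: 0.467
```

```bash
python3 - <<'E'
from h import *
rows([0.5094,-0.0509,0.17])
w=snap("wrist","pics/w6.png")[...,::-1]
cv2.imwrite('pics/w6c.png',cv2.resize(w[150:330,180:380],None,fx=4,fy=4,interpolation=cv2.INTER_CUBIC)[:600])
E
```

```text
t 17.4 tcp [ 0.5095 -0.0508  0.0695] F [-0.01 -0.89 -0.52] row [ 0.004 -3.349 -0.005] tw 0 gap 39.8
```

View pics/w6c.png

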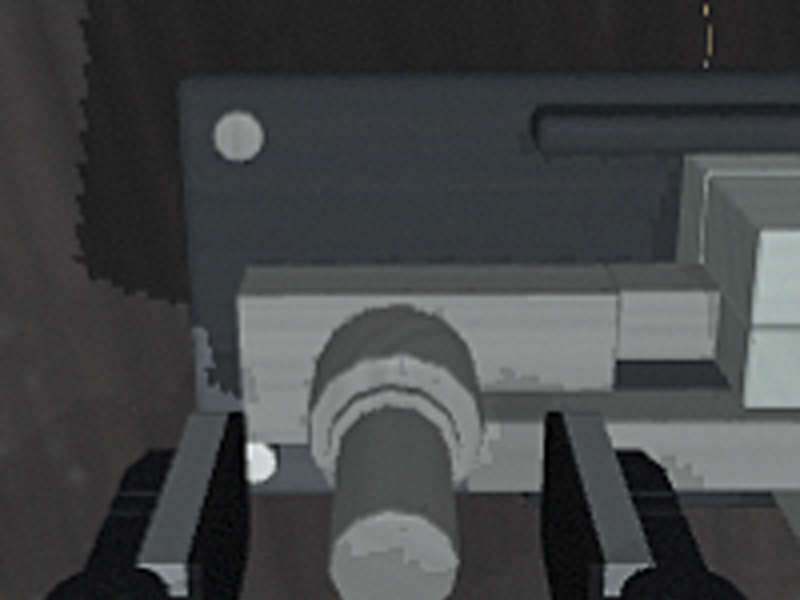

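The picture shows the collar on the upper eye near crop (398,400), the pin standing free, and the jaws open and clear of it. I'll retract straight up.

>>> apply_moves([
  [40, 0, -0.3, 0, 0],
  [40, 0, -1, 0, 0],
  [40, 0, -2.2, 0, 0],
  [40, 0, -3.5, 0, 0],
  [40, 0, -4, 0, 0],
  [40, 0, -4, 0, 0],
])

```text
t: 18.2
tcp_pos: [0.51, -0.051, 0.1906]
tool_rot: [0.448, -0.546, 0.548, -0.449]
force: [-0.5, 0.5, 0.7]
finger_gap: 0.47
```

```bash
python3 - <<'E'
from h import *
rows([0.5094,-0.0509,0.17])
w=snap("wrist","pics/w7.png")[...,::-1];s=snap("side","pics/s7.png")[...,::-1]
a=cv2.resize(s[165:235,240:320],None,fx=7,fy=7,interpolation=cv2.INTER_CUBIC)
cv2.imwrite('pics/s7c.png',a)
S=cal("side");e=[.5086,-.0514]
print(proj(S,[[*e,.065],[*e,.093]]), proj(cal("wrist"),[[.5094,-.0509,.093],[.5094,-.0509,.065],[.5094,-.0509,.062]]))
E
```

```text
t 18.2 tcp [ 0.51   -0.051   0.1906] F [-0.55  0.53  0.71] row [ 0.001  0.686 -0.023] tw 0 gap 40.1
[[295.77072092 199.5280764 ]
 [295.78034031 188.68757827]] [[278.95798913 209.50691023]
 [278.96262283 199.94739626]
 [278.963069   199.03013262]]
```

View pics/s7c.png

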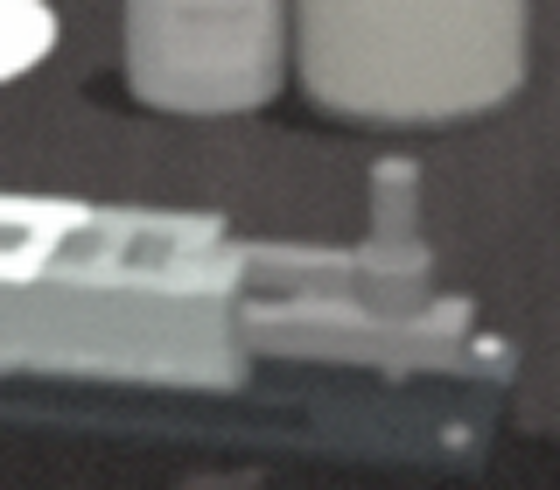

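View pics/w7.png

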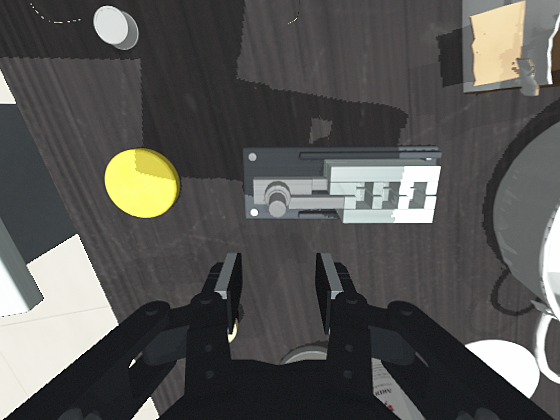

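The pin stands upright through both eyes. Its head top is at side row 188.6 (188.7 predicted if seated), and its end shows below the lower plate near (297,219).

```bash
python3 -c "
from station import manip
print(manip.sign_off())"
```

```text
the job is handed in; nothing more can be done
None
```

The hinge pin is fully home through both eyes of the mould and released. I handed the job in at about 18 s of the 61 s allowed.

- **What I did:** I took the plain-headed pin from the stand, put it about 14 mm into the upper eye, and slid the loose half about 22 mm towards the hinge end, which took about 2 N. The pin then went into the lower eye, past the spring ball and home.
- **Finding the lower eye:** the hole turned out to be visible in the pictures, although the task called it hidden. I aimed the slide from the images; lowering the pin met no resistance until the spring ball, so I did not have to search for it by feel.
- **Forces:** the wrist force while pushing was about 4–7 N. It rose to about 14 N when the collar hit its stop, well under the 40 N limit. This is the wrist reading; the contact force between pin and mould is not reported.
- **Last checks:**
  - The tool stopped at 70 mm height; 69.5 mm was expected for a seated collar.
  - In the side view the head top is within about 0.1 pixel of where a seated pin should be, the pin looks upright, and its end shows below the lower plate.
  - The gripper was open and about 120 mm clear.
- **Not settled:** the cameras disagreed by 2–3 mm in absolute position, so I positioned the pin relative to the eye in the wrist image. I took no final picture aimed at the spare pin, jars and caps; the arm passed near none of them except the spare pin, which was still in its hole after I lifted the hinge pin.

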